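# Set the router-table lift to the tab, taking up the screw's backlash

## Robot

A 6-joint arm with a two-finger parallel gripper is mounted at the origin on the work surface. World frame = base frame: x ahead of the robot, y to its left, z up, the work surface at z = 0. Lengths are in m, angles in rad, forces in N, time in s.
With the tool pointing down it reaches from about 0.4 to 0.825 m from the base axis. Payload 7 kg.
Tool frame: the origin (TCP) lies midway between the tips of the shut fingers; the grasp point (between the pads) lies 19 mm behind it (grip_point_offset is the distance from the TCP to the grasp point, in m); z points along the fingers, y is the line along which they close (so a half turn about z gives the same grasp; the last joint's range is limited). The gripper opens to 88 mm and grips with 3 to 60 N. Pads are 19 mm wide; open, the fingers measure 130 mm over their backs; the gripper's body (78 mm by 193 mm) begins 47 mm behind the grasp point.
Start: joints at [1.524, 0.359, 0.012, 0, -1.224, -0.288], TCP at [0.222, 0.637, 0.227] pointing down, gripper open.
Joint ranges: [-3.07, 3.07], [-1.43, 2.12], [-1.02, 1.25], [-3.03, 1.67], [-3.05, -0], [-3.03, 3.03]. Speed limits (rad/s): [2.39, 2.39, 3.01, 3.14, 3.14, 3.14].

## Interface

Orientations are given as [roll, pitch, yaw] about the fixed x, y, z axes, in that order (R = Rz(yaw) Ry(pitch) Rx(roll)).
In Python, from station import get_state, grab_frame, camera_params, job_done, grip_point_offset gives the robot as it stands.
- The arm moves only by the shell command python3 -m creep 'ROWS' [FORCE]. ROWS is JSON, a list that holds one entry, the list of rows, each a list of 7 numbers: the finger opening in cm, from 0 to 8.76, then the shift along the tool's x, y, z in cm, then the turn, a rotation vector about the tool's x, y, z in rad. In form: [[[fingers, tx, ty, tz, wx, wy, wz], ...]]. A call has 1 to 20 rows; each row is the pose to reach, as a shift and turn from the pose commanded when the call began, along the tool's axes at that moment; what a row does not reach only later rows make up. A row lasts 1/8 s, in which the tool goes at most 62.5 mm and 10.7 degrees, less where a joint would pass 70% of its speed; a pose out of reach is approached as far as the arm can. A call with a gripper value outside its range is refused whole. The fingers move at their own pace and stop on an object; FORCE is the grip in N (left out, the last holds). Time passes only in rows, so rows that repeat a pose let the fingers close. It gives the time, the measured TCP pose, the force, the opening and the grip force at its end, in the units of the state.
- get_state(): the state, without advancing time (a new reading comes with each control period).
- grab_frame(name): name is "side" or "top" or "wrist"; returns the picture (384x512x3 uint8, blue, green, red); there is no depth.
- camera_params(name): a dict with "vertical_fov" (degrees; the focal length in pixels is half the picture's height over the tangent of half this angle, whatever the lens; pixels are square), "cx", "cy" (the principal point, pixels), "view" (4x4, takes a point from world to camera coordinates). Camera axes: x right, y down, z forward; pixel columns grow to the right and rows downward; lengths in m; the calibration is good to about 2 mm. A picture is of the moment at which its call begins: read the wrist's pose just before it. camera_params takes no time and is no camera call; for the wrist camera it gives the pose at the moment of the call.
- job_done(): hands the job in; it is judged then, once.
The state is a dict: "t": time; "q": joint angles; "qd": joint speeds; "joint_efforts": joint torques, N m; "eef_pos": TCP position; "ee_rot": TCP orientation; "force": force on the tool from outside, world axes, zero at the start; "moment": the same for the moment, N m; "width": finger opening in m; "gripper_force": force on a finger pad.
Only numpy, scipy, OpenCV 4.12 (cv2) and the standard library are available. Lean on these libraries where they do the work, as an engineer would, in place of code of your own. Each camera call takes 0.05 s, during which the arm holds its last target. There are 200 camera calls.

## Task

The stopped router table's lift screw has been wound too far clockwise: its pointer stands past the steel tab on the dial. Turn the lift knob (the one standing in the dial) anticlockwise until the pointer tip is about 30 mm beyond the tab on the other side, then come back clockwise and stop with the pointer at the tab, so that the last turn is clockwise and the knob's play stays taken up in that direction. Leave the fence-lock knob and the tab as they are.

Things in the scene. Friction and masses are not known exactly. Their poses are not given: they have to be found in the camera images.
- knob_grip (a point): Lift knob: black bar grip 52 long x 16 wide x 40 high over a 48 mm flange, at the centre of a 210 mm aluminium dial. Point: middle of the bar, on its upright axis, 18 mm below its top, 180 mm above the bench. x along the bar on the pointer's side, z up. It moves the pointer only after 0.30 rad of play: the bar is 0.15 rad ahead of the pointer when driving it. 1.3 rad of turn suffices: one grasp.
- pointer_tip (a point): Tip of the flat dark steel pointer on the lift screw, just above the dial, 85 mm from the knob's axis; x points outward, z up. Starts 22 to 55 mm clockwise (from above) of the tab; friction (0.15 N m) holds it where left. Dial and knobs stand on the grey 320 x 500 mm top, 110 mm above the bench, of a plywood router table; a fence 45 mm high runs along its edge by the robot, 155 mm from the knobs.
- tab_mark (a point): Dark steel tab, 16 x 12 x 14 mm high, clipped on the dial's rim, on the side away from the robot. Point: top middle of its inner edge, 90 mm from the knob's axis; x outward from the axis, y anticlockwise along the rim (from above), z up. The pointer tip passes 5 mm inside it without touching. Nothing but the knob is above 12 mm over the grey top within 60 mm of the knob's axis.
- lock_end (a point): Fence-lock knob: the same black bar knob on a plain 60 mm foot without dial or pointer, 260 mm from the lift knob, to its left or right. The point is on top of its bar, 22 mm from its axis. Not to be turned.

How it is judged:
On the way:
1. the pointer tip is more than 18 mm past the tab on the anticlockwise side (y of pointer_tip in the frame of tab_mark above 0.018 m), for 0.1 s.
At the end, for the whole second after the job is handed in: The pointer tip is within 14 mm of the tab, measured along the rim, and the knob's play is taken up clockwise: the bar stands clockwise of the pointer (the tip is more than 4 mm to the bar's anticlockwise side; 12.7 mm with the play fully taken up) (y of pointer_tip in the frame of tab_mark between -0.014 and 0.014 m and y of pointer_tip in the frame of knob_grip above 0.004 m); the robot touches nothing.
It fails at once if the fence-lock knob is turned (its bar's end moved more than 10 mm) (distance of lock_end from where it was at the start of the episode above 0.01 m).
It fails at once if the tab is shifted along the rim by more than 6 mm (distance of tab_mark from where it was at the start of the episode above 0.006 m).
It also fails if it takes over 35 s, if anything falls off the work surface, if the arm or the gripper's body presses on something with over 40 N, if the wrist force passes 120 N, or if a joint passes its speed limit or range.

## Working session

There is one attempt and no reset: what is moved stays moved. The work goes in short steps, Python scripts to look and compute and a shell command to move; the robot and the scene stay as the last step left them, time stands still between calls to the robot, and variables do not carry over. Pictures are saved under pics/ and viewed, at most 10 in all, crops included, and the job is handed in when it is done.

```bash
mkdir -p pics; ls; python3 - <<'E'
from station import *
import cv2,numpy as np
s=get_state(); print({k:np.round(v,3).tolist() for k,v in s.items()}, grip_point_offset)
for n in("top","side","wrist"):
    p=camera_params(n); f=grab_frame(n); cv2.imwrite(f"pics/{n}0.png",f)
    print(n,p["vertical_fov"],p["cx"],p["cy"],np.round(p["view"],3).tolist(), [k for k in p])
E
```

```text
pics
{'t': 0.0, 'q': [1.524, 0.359, 0.011, -0.0, -1.224, -0.288], 'qd': [-0.0, -0.001, 0.001, -0.0, -0.001, -0.0], 'joint_efforts': [0.001, -58.273, 29.305, 6.997, 0.007, -0.0], 'eef_pos': [0.222, 0.637, 0.226], 'ee_rot': [3.14, -0.0, -0.335], 'force': [0.452, 0.029, 0.15], 'moment': [-0.013, -0.008, 0.033], 'gripper_force': 0.0, 'width': 0.088} 0.0188
top 47.61369236992524 254.65240753370935 186.6144135801099 [[0.018, -1.0, -0.003, 0.015], [-0.983, -0.018, -0.184, 0.648], [0.184, 0.006, -0.983, 0.743], [0.0, 0.0, 0.0, 1.0]] ['vertical_fov', 'cx', 'cy', 'view']
side 43.798771816879245 257.29990673859 187.5195736990647 [[0.938, -0.347, -0.011, -0.57], [-0.267, -0.702, -0.66, 0.315], [0.222, 0.622, -0.751, 0.673], [0.0, 0.0, 0.0, 1.0]] ['vertical_fov', 'cx', 'cy', 'view']
wrist 69.88984146336891 257.0650443197494 188.19176943496709 [[-0.328, -0.945, 0.001, 0.674], [-0.901, 0.314, 0.299, -0.037], [-0.283, 0.098, -0.954, 0.392], [0.0, 0.0, 0.0, 1.0]] ['vertical_fov', 'cx', 'cy', 'view']
```

View pics/top0.png

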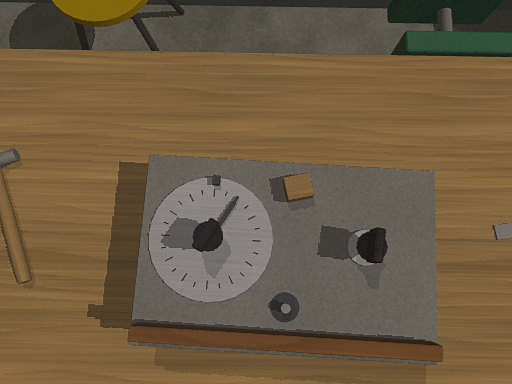

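View pics/side0.png

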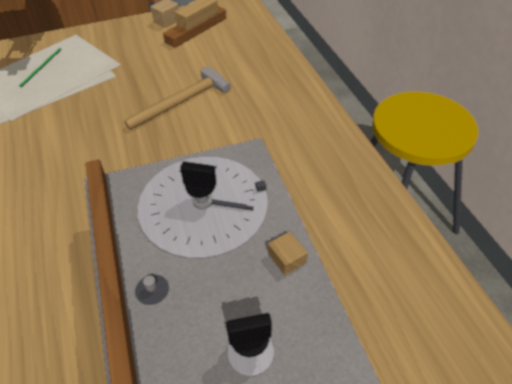

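The top view shows the dial centred near (210,239), the pointer tip at (238,197), clockwise of the tab at (215,181), and the lock knob at (372,246). The side view shows the lift bar at (199,180), seen from the robot's left.

```bash
cat > h.py <<'E'
import numpy as np,cv2
from station import *
def cam(n):
    p=camera_params(n); f=192/np.tan(np.radians(p["vertical_fov"]/2))
    return f,p["cx"],p["cy"],np.array(p["view"])
def ray(c,u,v,z):
    f,cx,cy,V=c; R,t=V[:3,:3],V[:3,3]; o=-R.T@t; d=R.T@np.array([(u-cx)/f,(v-cy)/f,1])
    return o+d*(z-o[2])/d[2]
def proj(c,P):
    f,cx,cy,V=c; q=V[:3,:3]@np.array(P)+V[:3,3]; return np.array([cx+f*q[0]/q[2],cy+f*q[1]/q[2]])
E
python3 - <<'E'
from h import *
c=cam("top"); im=cv2.imread("pics/top0.png"); hsv=cv2.cvtColor(im,cv2.COLOR_BGR2HSV)
m=((hsv[...,2]>140)&(hsv[...,1]<40)).astype(np.uint8); m=cv2.morphologyEx(m,cv2.MORPH_CLOSE,np.ones((5,5)))
n,l,st,ce=cv2.connectedComponentsWithStats(m); k=1+np.argmax(st[1:,4]); print(st[k])
ct=max(cv2.findContours((l==k).astype(np.uint8),0,1)[0],key=len); h=cv2.convexHull(ct)[:,0]
W=np.array([ray(c,u,v,.116)[:2] for u,v in h]); A=np.c_[2*W,np.ones(len(W))]
s=np.linalg.lstsq(A,(W**2).sum(1),rcond=None)[0]; print("centre",s[:2],"r",np.sqrt(s[2]+s[:2]@s[:2]))
C=s[:2]
for nm,u,v,z in(("tip",238,197,.12),("tab",215,181,.13),("lock",372,246,.116)):
    d=ray(c,u,v,z)[:2]-C; print(nm,d,np.hypot(*d),np.arctan2(d[1],d[0]))
for n2,r in(("top",.11),("side",.12)):
    cc=cam(n2); i2=cv2.imread(f"pics/{n2}0.png"); u,v=proj(cc,[*C,.15]).astype(int); x,y=u-65,v-60
    cr=cv2.resize(i2[y:y+130,x:x+160],None,fx=3,fy=3,interpolation=cv2.INTER_CUBIC); cv2.imwrite(f"pics/c_{n2}.png",np.clip(cr.astype(float)*1.5,0,255)); print(n2,x,y,proj(cc,[*C,.198]))
E
python3 -c "
import cv2,numpy as np
a=cv2.imread('pics/c_top.png');b=cv2.imread('pics/c_side.png')
cv2.imwrite('pics/cc.png',cv2.resize(np.hstack([a,b]),(800,325)))"
```

```text
[ 159  178  113   55 2233]
centre [0.56920135 0.09488748] r 0.08669318799581346
tip [ 0.04853216 -0.0406706 ] 0.06332036803437069 -0.6974939357860195
tab [ 0.07353946 -0.00164217] 0.07355779129750806 -0.022326808368572912
lock [-0.02969016 -0.26643025] 0.26807943428774633 -1.6817753642345028
top 146 163 [207.99796518 220.10624654]
side 147 125 [209.36418036 164.22141035][ WARN:0@0.308] global loadsave.cpp:1063 imwrite_ Unsupported depth image for selected encoder is fallbacked to CV_8U.
```

View pics/cc.png

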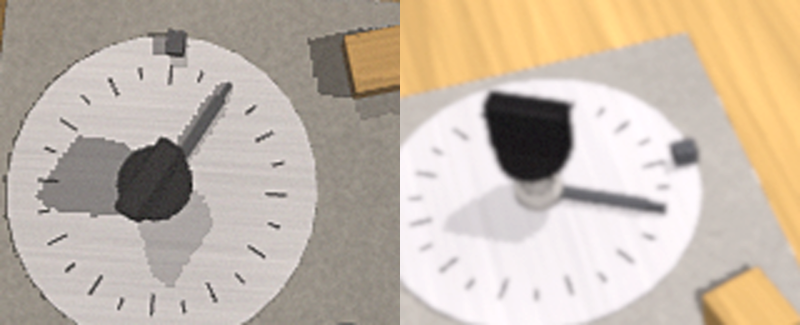

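Crop: the pointer tip is at crop (230,87), i.e. (238,198) in the full picture. The tab's inner edge is near (215,184), and the dial rim spans u 149–273, v 178–301. The bar lies nearly along the pointer.

```bash
python3 - <<'E'
from h import *
c=cam("top"); a=ray(c,210.8,239.7,.116)
print("centre",a, "r",[np.linalg.norm(ray(c,u,v,.116)-a) for u,v in((149,239),(272.8,239),(210.8,178.2),(210.8,301))])
C=a[:2]
for nm,u,v,z in(("tip",238,197.5,.12),("tab",216,184,.13)):
    d=ray(c,u,v,z)[:2]-C; print(nm,d,np.hypot(*d),np.arctan2(d[1],d[0]))
e=[ray(c,146+x/2.5,163+y/2.5,.198)[:2] for x,y in((122,208),(163,140))]; print("bar",e,np.mean(e,0))
print("lock",ray(c,372,246,.19))
s=get_state(); R=np.array(cv2.Rodrigues(np.zeros(3))[0])
from scipy.spatial.transform import Rotation as Ro
T=Ro.from_euler("xyz",s["ee_rot"]).as_matrix(); print(T.round(3)); d=np.array([*C,.32])-s["eef_pos"]; print("shift cm",T.T@d*100)
E
```

```text
centre [0.54507368 0.09815785 0.116     ] r [np.float64(0.10375353795193554), np.float64(0.10395836608247494), np.float64(0.10530120657775016), np.float64(0.09968236519629584)]
tip [ 0.07180057 -0.04396281] 0.08419055499528551 -0.5494076656677808
tab [ 0.09254757 -0.00677767] 0.09279541804108807 -0.07310398505063502
bar [array([0.5299979 , 0.11301417]), array([0.57095405, 0.09013981])] [0.55047597 0.10157699]
lock [ 0.53551934 -0.15205244  0.19      ]
[[ 0.944 -0.329 -0.   ]
 [-0.329 -0.944 -0.001]
 [ 0.     0.001 -1.   ]]
shift cm [48.25770897 40.29033821 -9.36001553]
```

Dial centre is about (0.547, 0.098). Pointer is at −0.55 rad and the tab at −0.07 rad, so about 40 mm apart. Next I move to a hover above the knob with tool x along the bar.

```bash
python3 -m creep '[[[8.5,2,2,-7,0,0,0],[8.5,6,5,-9,0,0,0.05],[8.5,10,9,-9.4,0,0,0.1],[8.5,15,12.5,-9.4,0,0,0.2],[8.5,20,16.5,-9.4,0,0,0.2],[8.5,25,21,-9.4,0,0,0.2],[8.5,30,25,-9.4,0,0,0.2],[8.5,35,29,-9.4,0,0,0.2],[8.5,40,33,-9.4,0,0,0.2],[8.5,44,36.5,-9.4,0,0,0.2],[8.5,47,39,-9.4,0,0,0.2],[8.5,48.4,40.2,-9.4,0,0,0.2],[8.5,48.4,40.2,-9.4,0,0,0.2],[8.5,48.4,40.2,-9.4,0,0,0.2],[8.5,48.4,40.2,-9.4,0,0,0.2]]]' 20
python3 - <<'E'
from h import *
s=get_state(); print(s["t"],s["q"],s["eef_pos"],s["ee_rot"])
c=cam("wrist"); cv2.imwrite("pics/w1.png",grab_frame("wrist")); np.save("w1.npy",np.array([*c[:3],*c[3].ravel()]))
print(proj(c,[.547,.098,.116]),proj(c,[.547,.098,.198]))
E
```

```text
t: 2.02
eef_pos: [0.5464, 0.0998, 0.3207]
ee_rot: [-3.141, -0.0, -0.533]
force: [0.3, 0.0, 0.2]
width: 0.0849
gripper_force: 0.0
2.025 [ 5.33085819e-01  1.13400141e-01 -9.91493580e-02 -9.53578009e-05
 -1.35801531e+00  5.04459355e-01] [0.54644224 0.09977855 0.32067944] [-3.14134492e+00 -3.03000080e-05 -5.33271283e-01]
[258.13697914 164.47658243] [258.36815682 181.1995954 ]
```

View pics/w1.png

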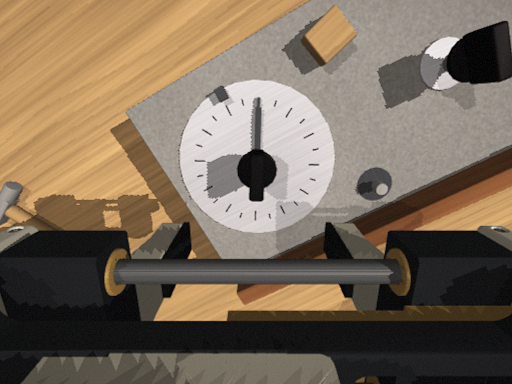

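The wrist view shows the dial centred near (257,157), the pointer pointing up to a tip near (258,98), the tab at (219,96), and the bar pointing down to (257,200). I'll enlarge it to measure the bar angle.

```bash
python3 - <<'E'
from h import *
im=cv2.imread("pics/w1.png")[75:240,175:340]
im=np.clip(im.astype(float)*1.6,0,255).astype(np.uint8)
cv2.imwrite("pics/w1c.png",cv2.resize(im,(594,594),interpolation=cv2.INTER_CUBIC))
a=np.load("w1.npy"); c=(*a[:3],a[3:].reshape(4,4))
# predicted bar-top corners for a few angles
for cx,cy in((.547,.098),):
  for th in(-.65,-.55,-.45):
    x=np.array([np.cos(th),np.sin(th)]);y=np.array([-x[1],x[0]])
    print(th,[((proj(c,[*(np.array([cx,cy])+sx*.026*x+sy*.008*y),.198])-[175,75])*3.6).round().tolist() for sx,sy in((1,1),(1,-1),(-1,-1),(-1,1))])
E
```

```text
-0.65 [[283.0, 293.0], [338.0, 299.0], [316.0, 467.0], [264.0, 461.0]]
-0.55 [[274.0, 295.0], [330.0, 296.0], [325.0, 465.0], [272.0, 464.0]]
-0.45 [[265.0, 298.0], [320.0, 294.0], [333.0, 462.0], [281.0, 466.0]]
```

View pics/w1c.png

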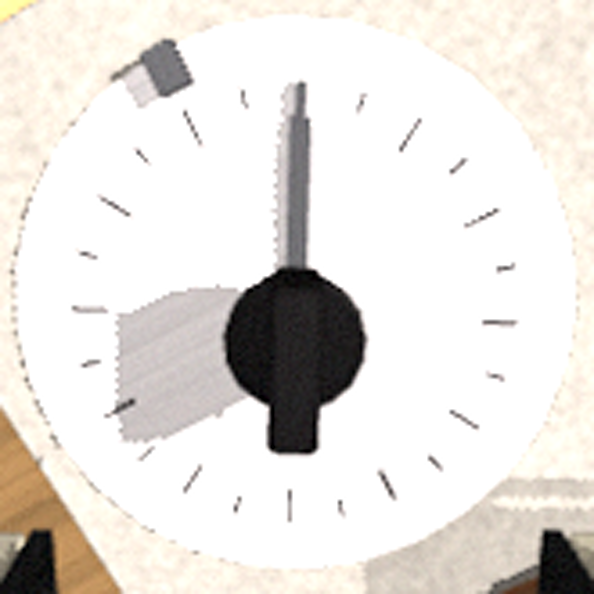

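```bash
python3 - <<'E'
from h import *
a=np.load("w1.npy"); c=(*a[:3],a[3:].reshape(4,4))
P=lambda x,y,z: ray(c,175+x/3.6,75+y/3.6,z)[:2]
rim=[P(15,291,.116),P(577,291,.116),P(296,15,.116),P(296,568,.116)]
W=np.array(rim); s=np.linalg.lstsq(np.c_[2*W,np.ones(4)],(W**2).sum(1),rcond=None)[0]; C=s[:2]; print(C,np.sqrt(s[2]+C@C))
bar=P(296.5,452,.198),P(300,290,.198); print("bar",bar,np.mean(bar,0)); 
b=np.array(bar); 
ang=lambda d:np.arctan2(d[1],d[0])
print("barang",ang(b[1]-b[0]), "axis from near end",b[0]+.026*np.array([np.cos(-.55),np.sin(-.55)]))
for z in(.118,.122):
  t=P(296,84,z)-C; print("tip",np.hypot(*t),ang(t))
for z in (.125,.130):
  m=P(178,88,z)-C; print("tab",np.hypot(*m),ang(m))
from scipy.spatial.transform import Rotation as Ro
st=get_state(); T=Ro.from_euler("xyz",st["ee_rot"]).as_matrix(); print("shift",T.T@(np.array([*C,.161])-st["eef_pos"])*100)
E
```

```text
[0.55001377 0.09768232] 0.10471095576779943
bar (array([0.5286512 , 0.11006206]), array([0.57082408, 0.08403329])) [0.54973764 0.09704768]
barang -0.5529651303704959 axis from near end [0.55081684 0.0964722 ]
tip 0.08212409305699613 -0.533069033286905
tip 0.08207726970370922 -0.5330775514173883
tab 0.09022086436162072 -0.07054613894814944
tab 0.08993255804373791 -0.07600426048867498
shift [4.06357902e-01 7.00529640e-03 1.59727149e+01]
```

Refined values: axis (0.550, 0.0975), bar at −0.55 rad, pointer at −0.533, tab at −0.073. The bar is aligned with the tool, so I descend and grip.

```bash
python3 -m creep '[[[6,0.4,0,4,0,0,0.02],[6,0.4,0,8,0,0,0.02],[6,0.4,0,11,0,0,0.02],[6,0.4,0,13.5,0,0,0.02],[6,0.4,0,15,0,0,0.02],[6,0.4,0,16,0,0,0.02],[6,0.4,0,16,0,0,0.02],[1,0.4,0,16,0,0,0.02],[1,0.4,0,16,0,0,0.02],[1,0.4,0,16,0,0,0.02],[1,0.4,0,16,0,0,0.02],[1,0.4,0,16,0,0,0.02],[1,0.4,0,16,0,0,0.02]]]' 30
```

```text
t: 3.7
eef_pos: [0.551, 0.0977, 0.1607]
ee_rot: [-3.14, -0.001, -0.555]
force: [2.1, 4.5, -0.5]
width: 0.0158
gripper_force: 30.0
```

Gripped on the 16 mm bar with low side force. Now I turn anticlockwise to bar yaw ≈ +0.42.

```bash
python3 -m creep '[[[1,0,0,0,0,0,-0.1],[1,0,0,0,0,0,-0.2],[1,0,0,0,0,0,-0.3],[1,0,0,0,0,0,-0.4],[1,0,0,0,0,0,-0.5],[1,0,0,0,0,0,-0.6],[1,0,0,0,0,0,-0.7],[1,0,0,0,0,0,-0.8],[1,0,0,0,0,0,-0.88],[1,0,0,0,0,0,-0.95],[1,0,0,0,0,0,-0.98],[1,0,0,0,0,0,-0.98],[1,0,0,0,0,0,-0.98],[1,0,0,0,0,0,-0.98]]]' 30
python3 - <<'E'
from h import *
c=cam("wrist"); w=grab_frame("wrist"); np.save("w2.npy",np.array([*c[:3],*c[3].ravel()]))
t=cv2.resize(grab_frame("top")[160:310,140:290],(384,384),interpolation=cv2.INTER_CUBIC)
cv2.imwrite("pics/w2.png",np.hstack([w[:,60:460],t])); s=get_state(); print(s["t"],s["moment"],s["force"],s["ee_rot"])
for r in (.3,.2,.27): print(r, [proj(k,[.55+.085*np.cos(r),.0975+.085*np.sin(r),.12]) for k in (c,cam("top"))])
E
```

```text
t: 5.45
eef_pos: [0.5511, 0.0987, 0.1607]
ee_rot: [-3.14, -0.003, 0.426]
force: [0.5, 8.7, -2.0]
width: 0.0159
gripper_force: 30.0
5.55 [ 3.22911529 -0.33274045 -0.03563048] [ 0.59699972  8.45345546 -1.25594157] [-3.13979487e+00 -3.00139764e-03  4.25654570e-01]
0.3 [array([272.80112129, 100.60213455]), array([198.08345336, 188.48848081])]
0.2 [array([284.80923746, 102.84962655]), array([202.95875012, 187.36060409])]
0.27 [array([276.43343877, 101.14439527]), array([199.53533545, 188.09998295])]
```

View pics/w2.png

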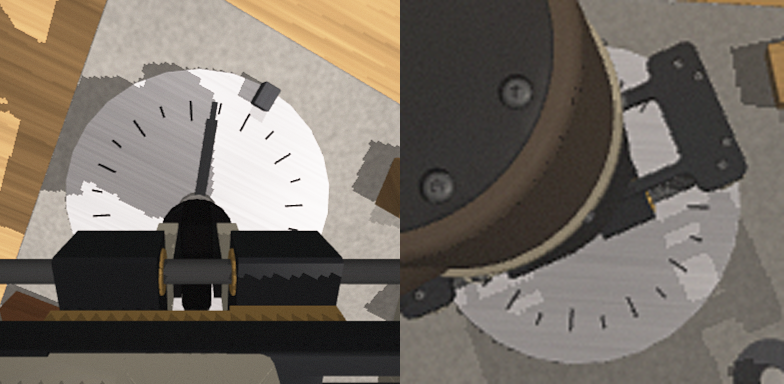

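The pointer tip is at wrist pixel (276,101), i.e. +0.27 rad, about 29 mm anticlockwise of the tab, so the overshoot is done. Now I turn clockwise to bar yaw −0.22.

```bash
python3 -m creep '[[[1,0,0,0,0,0,0.1],[1,0,0,0,0,0,0.2],[1,0,0,0,0,0,0.3],[1,0,0,0,0,0,0.4],[1,0,0,0,0,0,0.5],[1,0,0,0,0,0,0.57],[1,0,0,0,0,0,0.62],[1,0,0,0,0,0,0.645],[1,0,0,0,0,0,0.645],[1,0,0,0,0,0,0.645],[1,0,0,0,0,0,0.645]]]' 30
python3 - <<'E'
from h import *
c=cam("wrist"); w=grab_frame("wrist"); s=get_state(); print(s["t"],s["ee_rot"])
cv2.imwrite("pics/w3.png",cv2.resize(w[60:260,140:380],(720,600),interpolation=cv2.INTER_CUBIC))
for r in (-.2,-.073,0.05): print(r, [((proj(c,[.55+R*np.cos(r),.0975+R*np.sin(r),z])-[140,60])*3).round() for R,z in ((.085,.12),(.09,.13))])
E
```

```text
t: 6.92
eef_pos: [0.5511, 0.098, 0.1607]
ee_rot: [-3.139, -0.001, -0.219]
force: [2.8, 5.7, -2.0]
width: 0.0159
gripper_force: 30.0
6.975 [-3.13940036e+00 -1.39103124e-03 -2.19420005e-01]
-0.2 [array([347., 117.]), array([346.,  92.])]
-0.073 [array([301., 121.]), array([294.,  97.])]
0.05 [array([257., 131.]), array([245., 108.])]
```

View pics/w3.png

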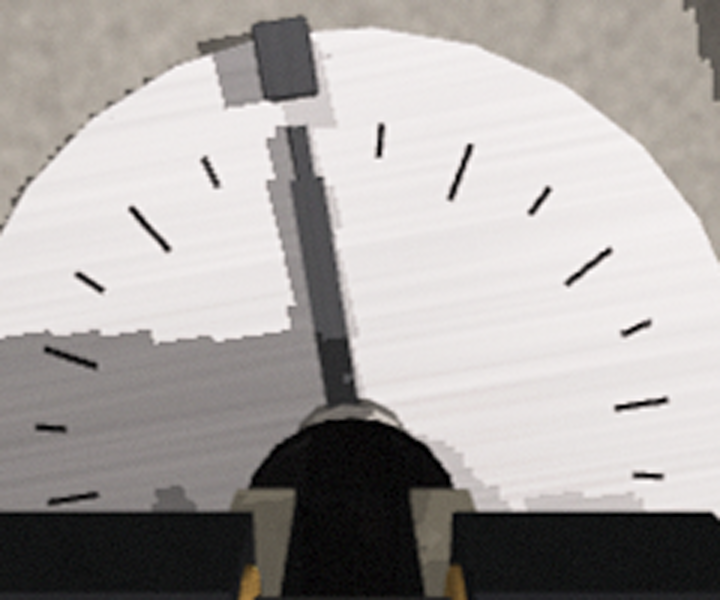

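The pointer tip (297,127) lies right at the tab's inner edge (290,98), with the bar clockwise of it. Now I release and retreat upward.

```bash
python3 -m creep '[[[2.5,0,0,0,0,0,0],[4,0,0,0,0,0,0],[6,0,0,0,0,0,0],[6,0,0,0,0,0,0],[6,0,0,0,0,0,0],[6,0,0,-2,0,0,0],[6,0,0,-5,0,0,0],[6,0,0,-9,0,0,0],[6,0,0,-13,0,0,0],[6,0,0,-15,0,0,0],[6,0,0,-16,0,0,0],[6,0,0,-16,0,0,0],[6,0,0,-16,0,0,0]]]'
python3 - <<'E'
from h import *
c=cam("wrist"); w=grab_frame("wrist"); s=get_state(); print(s["t"],s["ee_rot"])
im=np.clip(w[75:240,175:340]*1.6,0,255).astype(np.uint8); cv2.imwrite("pics/w4.png",cv2.resize(im,(594,594),interpolation=cv2.INTER_CUBIC))
P=lambda x,y:((np.array([x,y])-[175,75])*3.6).round()
for r in (-.3,-.22,-.14,-.073):
  k=lambda R,z:P(*proj(c,[.55+R*np.cos(r),.0975+R*np.sin(r),z])); print(r,"bar",k(-.026,.198),k(.026,.198),"tip",k(.085,.12),"tab",k(.09,.13))
E
```

```text
t: 8.6
eef_pos: [0.5498, 0.0966, 0.3193]
ee_rot: [3.141, 0.002, -0.22]
force: [-0.0, 0.3, -0.4]
width: 0.06
gripper_force: 0.0
8.65 [ 3.14043694e+00  1.66547947e-03 -2.19872080e-01]
-0.3 bar [285. 470.] [299. 301.] tip [312.  88.] tab [314.  72.]
-0.22 bar [292. 470.] [292. 301.] tip [292.  87.] tab [292.  71.]
-0.14 bar [299. 470.] [284. 301.] tip [273.  88.] tab [271.  72.]
-0.073 bar [304. 469.] [278. 302.] tip [256.  90.] tab [253.  74.]
```

View pics/w4.png

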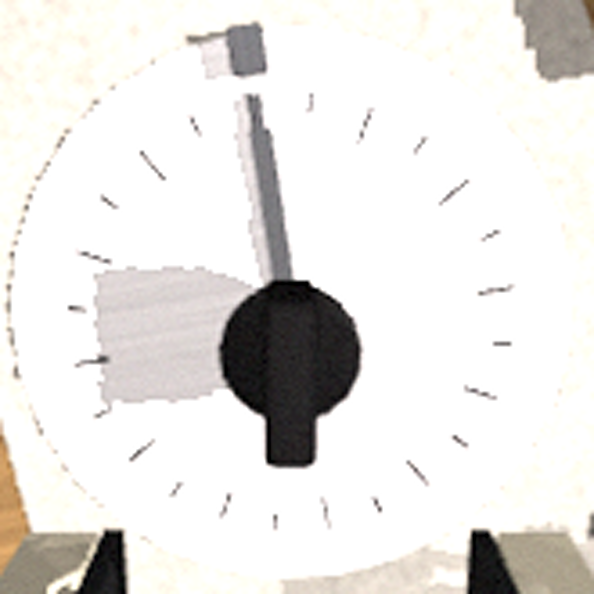

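The pointer tip (253,95) is at the tab (250,75). The bar's near end (291,465) puts the bar at about −0.22 rad, so the play is taken up clockwise, and the gripper is clear.

```bash
python3 -c "from station import job_done; print(job_done())"
```

```text
the job is handed in; nothing more can be done
None
```

The job is handed in: the pointer went about 29 mm past the tab anticlockwise, then came back clockwise to rest within about 2 mm of it with the play taken up clockwise and the gripper clear; the fence-lock knob and tab weren't touched, and no verdict was returned.

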